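Seat the four lid fasteners of a load-cell junction box crosswise

TASK

Lightly press the four raised black-capped push-in fasteners of the grey junction box's lid down until each sits on the lid, one at a time and crosswise so the seal closes evenly: seen from the side with the single thick cable gland, near left first, then far right, then near right, then far left. Pick nothing up, and leave the box, the brass weight standing on its lid and the things round it where they are.

Things in the scene. Friction and masses are not known exactly. Their poses are not given: they have to be found in the camera images.
- junction_box: Load-cell junction box, loose on the bench, about 0.9 kg: grey cast box with a bare aluminium lid, 120 mm (own x) by 170 mm (own y), lid top 53 mm above its origin, which is the centre of its underside. Own -x side: one thick black cable gland (35 mm across, sticks out 32 mm). Own +x side: three thin glands (20 mm across, stick out 20 mm). Own z up. Near = the side with the one thick gland; left and right as seen from that side looking at the box (left = own +y).
- head_near_left (a point): Centre of the top of the near left fastener's round black head (a rubber cap 19 mm across on a 22 mm grey flange, 9 mm thick together), at x -46, y +68 mm in the box's own frame. Raised, about 72 mm above the bench; seated, about 62 mm. The cap is soft: it gives about 0.5 mm per newton (2 mm under the 4 N that the fastener needs to move, 6 mm at most) and comes back when let go.
- fastener_near_left (a joint): How far the near left fastener is pushed in, m: 0 = fully raised (10 mm gap between its flange and the lid), 0.010 = flange seated on the lid, a hard stop. Starts between 0 and 0.0015. Friction of about 4 N holds it wherever it is left; it does not spring back.
- head_far_right (a point): Centre of the top of the far right fastener's round black head (a rubber cap 19 mm across on a 22 mm grey flange, 9 mm thick together), at x +46, y -68 mm in the box's own frame. Raised, about 72 mm above the bench; seated, about 62 mm. The cap is soft: it gives about 0.5 mm per newton (2 mm under the 4 N that the fastener needs to move, 6 mm at most) and comes back when let go.
- fastener_far_right (a joint): How far the far right fastener is pushed in, m: 0 = fully raised (10 mm gap between its flange and the lid), 0.010 = flange seated on the lid, a hard stop. Starts between 0 and 0.0015. Friction of about 4 N holds it wherever it is left; it does not spring back.
- head_near_right (a point): Centre of the top of the near right fastener's round black head (a rubber cap 19 mm across on a 22 mm grey flange, 9 mm thick together), at x -46, y -68 mm in the box's own frame. Raised, about 72 mm above the bench; seated, about 62 mm. The cap is soft: it gives about 0.5 mm per newton (2 mm under the 4 N that the fastener needs to move, 6 mm at most) and comes back when let go.
- fastener_near_right (a joint): How far the near right fastener is pushed in, m: 0 = fully raised (10 mm gap between its flange and the lid), 0.010 = flange seated on the lid, a hard stop. Starts between 0 and 0.0015. Friction of about 4 N holds it wherever it is left; it does not spring back.
- head_far_left (a point): Centre of the top of the far left fastener's round black head (a rubber cap 19 mm across on a 22 mm grey flange, 9 mm thick together), at x +46, y +68 mm in the box's own frame. Raised, about 72 mm above the bench; seated, about 62 mm. The cap is soft: it gives about 0.5 mm per newton (2 mm under the 4 N that the fastener needs to move, 6 mm at most) and comes back when let go.
- fastener_far_left (a joint): How far the far left fastener is pushed in, m: 0 = fully raised (10 mm gap between its flange and the lid), 0.010 = flange seated on the lid, a hard stop. Starts between 0 and 0.0015. Friction of about 4 N holds it wherever it is left; it does not spring back.
- lid_weight: Small brass knobbed weight standing about the middle of the box's lid, 27 mm across, 34 mm tall, about 0.1 kg; origin at the centre of its underside. To be left standing.
- side_weight: Smaller brass weight, 22 mm across, 28 mm tall, on the bench beside the box, to its left (own +y) side; origin at the centre of its underside. To be left alone.
- relay_block: Small clear-cased relay, a block 22 x 30 x 26 mm, on the bench beside the box, to its right (own -y) side; origin at the centre of its underside. To be left alone.
- pliers: Green-handled pliers lying on the bench at the robot's left, 50 x 166 x 11 mm, origin at the centre of the underside. To be left alone.
Mind the look-alikes: they are no part of the job. Of the things that look like the junction_box, the larger one is meant.

How it is judged:
By the outcome, as a careful person would: the job done as asked, in the order asked, and still so for the second after the job is handed in, with the robot touching nothing.
It also fails if it takes over 51 s, if anything falls off the work surface, if the arm or the gripper's body presses on something with over 40 N, if the wrist force passes 120 N, or if a joint passes its speed limit or range.

ROBOT

A 6-joint arm with a two-finger parallel gripper is mounted at the origin on a cart in front of the work surface, level with it; the furniture and walls round the work are solid. World frame = base frame: x ahead of the robot, y to its left, z up, the work surface at z = 0. Lengths are in m, angles in degrees, forces in N, time in s.
With the tool pointing down it reaches from about 0.35 to 0.875 m from the base axis. Payload 4.2 kg.
Tool frame: the origin (TCP) lies midway between the tips of the shut fingers; the grasp point (between the pads) lies 19 mm behind it; z points along the fingers, y is the line along which they close (so a half turn about z gives the same grasp; the last joint's range is limited). The gripper opens to 87 mm and grips with 3 to 60 N. Pads are 19 mm wide; open, the fingers measure 117 mm over their backs; the gripper's body (75 mm by 190 mm) begins 51 mm behind the grasp point.
Start: joints at [81.452, 22.042, 0.453, 0, -68.411, -14.817], TCP at [0.248, 0.574, 0.223] pointing down, gripper open.
Joint ranges: [-179.83, 179.83], [-69.29, 118.12], [-61.27, 80.66], [-181.25, 117.63], [-171.15, -9.14], [-177.46, 177.46]. Speed limits (degrees/s): [159.86, 159.86, 180, 180, 180, 180].

INTERFACE

Orientations are given as [roll, pitch, yaw] about the fixed x, y, z axes, in that order (R = Rz(yaw) Ry(pitch) Rx(roll)).
In Python, from workcell import env gives the robot as it stands. The module is installed in compiled form; this text tells all that it offers. Calls block until the motion is done:
- env.goto(position, orientation): joint-space move of the TCP to a pose.
- env.move_straight(position, rotation=None, rate=0.15, force_limit=None): straight line of the TCP; rotation=None keeps the orientation; rate is the mean speed in m/s. With force_limit (N) it stops when the force on the tool has changed by that much, and returns True; else False.
- env.set_joints(angles): joint-space move.
- env.gripper_to(opening, grasp_force=None): opening from 0.0 (shut) to 1.0 (fully open); grasp_force is the grip in N (None keeps the last); returns when the fingers have stopped.
- env.dwell(seconds).
- env.inverse_kinematics(position, orientation): joint angles nearest the present ones, or None.
- env.read_state(): the state.
- env.grab_frame(name): name is "side" or "top"; returns a dict with "image" (384x512x3 uint8, blue, green, red), "fx", "fy", "cx", "cy" (pixels), "D" ([k1, k2, p1, p2, k3] as OpenCV has them; the pictures are not rectified), "position" and "orientation" of the camera in the world. Camera axes: x right, y up, looking along -z (the intrinsics and any distortion apply to the point x, -y, -z); pixel columns grow to the right and rows downward; lengths in m; the calibration is good to about 2 mm. A picture is of the moment at which its call begins. There is no depth.
A pose or a line that the arm cannot do raises env.Unreachable and nothing moves.
- env.close_job(): hands the job in; it is judged then, once.
Trained networks look in a picture, given as the dict that the camera call returned (one of the last four; its "shot" number tells which), for a name from the list of things; names that differ only in an ending like _2 or _b are one class to them, and where a whole thing is asked for, a point or a joint stands for the part that bears it (a point fixed in the world has none). Each returns a list of dicts, best first, with "score" (0 to 1); they miss things now and then, are a little off and sometimes report something else, mostly with a low value. They report only what shows in the picture. A call takes as long as a camera call. They do not tell look-alikes from the thing itself.
- env.search_frame(picture, thing): "xyz" ([x, y, z] in m, in world coordinates, good to about 4 mm: the middle of the surface that is visible of it).
- env.trace(picture, thing): "mask" (384x512 bool, what is visible of it).
The state is a dict: "clock": time; "joint_positions": joint angles; "qvel": joint speeds; "joint_torque": joint torques, N m; "position": TCP position; "tool_rot": TCP orientation; "force": force on the tool from outside, world axes, zero at the start; "wrist_torque": the same for the moment, N m; "opening": opening from 0.0 (shut) to 1.0 (fully open); "finger_force": force on a finger pad.
Only numpy, scipy, OpenCV 4.12 (cv2) and the standard library are available. Lean on these libraries where they do the work, as an engineer would, in place of code of your own. Each camera call takes 0.05 s, during which the arm holds its last target. There are 200 camera calls.

## Working session

There is one attempt and no reset: what is moved stays moved. The work goes in short steps, each a Python script; the robot and the scene stay as the last script left them, time stands still between calls to the robot, and variables do not carry over. Pictures are saved under pics/ and viewed, at most 10 in all, crops included, and the job is handed in when it is done.

```bash
mkdir -p pics; cat > h.py <<'E'
import numpy as np, cv2
from scipy.spatial.transform import Rotation as R
from workcell import env
def Rm(o):
    return R.from_euler('xyz',o,degrees=True).as_matrix()
def project(f,P):
    P=np.atleast_2d(P); c=(P-np.array(f["position"]))@Rm(f["orientation"])
    c=c*[1,-1,-1]
    K=np.array([[f["fx"],0,f["cx"]],[0,f["fy"],f["cy"]],[0,0,1.]])
    return cv2.projectPoints(c,np.zeros(3),np.zeros(3),K,np.array(f["D"],float))[0].reshape(-1,2)
def unproj(f,px,z):
    K=np.array([[f["fx"],0,f["cx"]],[0,f["fy"],f["cy"]],[0,0,1.]])
    u=cv2.undistortPoints(np.array(px,float).reshape(-1,1,2),K,np.array(f["D"],float)).reshape(-1,2)
    d=np.c_[u[:,0],-u[:,1],-np.ones(len(u))]@Rm(f["orientation"]).T
    p=np.array(f["position"]); return p+d*((z-p[2])/d[:,2])[:,None]
E
python3 - <<'E'
from h import *
for n in("top","side"):
    f=env.grab_frame(n); cv2.imwrite(f"pics/{n}0.png",f["image"])
    print(n,{k:f[k] for k in f if k!="image"})
    for t in("junction_box","head_near_left","lid_weight","side_weight","relay_block"):
        for d in env.search_frame(f,t): print(t,np.round(d["xyz"],3),round(d["score"],2),project(f,d["xyz"]).round())
print(env.read_state())
E
```

```text
top {'fx': 381.1793759597031, 'fy': 381.1793759597031, 'cx': 254.1311340876176, 'cy': 190.71546366469306, 'D': array([-0.06860186,  0.        ,  0.        ,  0.        ,  0.        ]), 'position': array([ 0.33668133, -0.08074024,  1.10160861]), 'orientation': array([  9.40006964,  -0.60009324, -89.75592903]), 'shot': 1}
junction_box [ 0.419 -0.416  0.04 ] 0.97 [[370. 224.]]
junction_box [ 0.514 -0.207  0.055] 0.86 [[296. 189.]]
junction_box [ 0.51  -0.214  0.075] 0.68 [[299. 190.]]
side_weight [ 0.4   -0.248  0.018] 0.4 [[309. 232.]]
side {'fx': 399.909141112638, 'fy': 399.909141112638, 'cx': 247.8734178074926, 'cy': 196.50074139529445, 'D': array([-0.04084569,  0.        ,  0.        ,  0.        ,  0.        ]), 'position': array([ 0.52687571, -1.08367833,  0.5723865 ]), 'orientation': array([63.02583008,  0.51546089,  0.11817918]), 'shot': 2}
junction_box [ 0.518 -0.244  0.048] 0.97 [[247. 231.]]
junction_box [ 0.417 -0.452  0.039] 0.96 [[197. 290.]]
head_near_left [ 0.482 -0.29   0.07 ] 0.59 [[232. 234.]]
lid_weight [ 0.514 -0.224  0.068] 0.45 [[245. 220.]]
side_weight [ 0.395 -0.259  0.015] 0.46 [[197. 246.]]
{'clock': 0.6, 'joint_positions': array([ 8.14545546e+01,  2.20405470e+01,  4.53766764e-01, -2.18940818e-03,
       -6.84105112e+01, -1.48174310e+01]), 'qvel': array([ 0.10348322, -0.10482745, -0.02017535, -0.01596681,  0.08464205,
        0.00193507]), 'joint_torque': array([ 5.66440285e-04, -3.90212452e+01,  1.87533456e+01,  4.22252923e+00,
        1.53530744e-02, -2.21211184e-05]), 'position': array([0.2477976 , 0.57376218, 0.22256415]), 'tool_rot': array([-1.79997902e+02,  2.66084100e-03, -2.33636820e+01]), 'force': array([-0.24102859, -0.56257508,  0.45157383]), 'wrist_torque': array([-0.04758989, -0.00759448, -0.00518019]), 'finger_force': 0.0, 'opening': 1.005186631990663}
```

```bash
python3 - <<'E'
import cv2
a=cv2.imread("pics/top0.png")[120:290,220:430]; cv2.imwrite("pics/tc.png",cv2.resize(a,None,fx=3.5,fy=3.5,interpolation=cv2.INTER_CUBIC))
a=cv2.imread("pics/side0.png")[150:340,110:350]; cv2.imwrite("pics/sc.png",cv2.resize(a,None,fx=3.1,fy=3.1,interpolation=cv2.INTER_CUBIC))
E
```

```text
(no output)
```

View pics/tc.png

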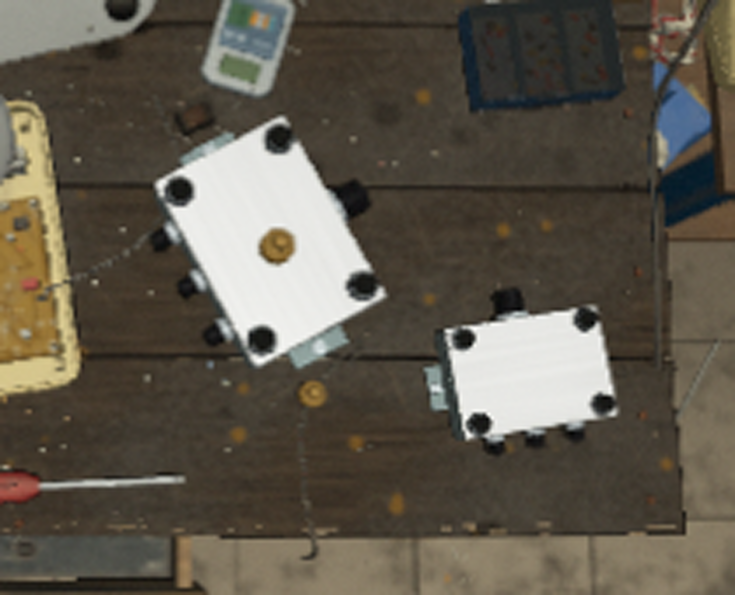

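View pics/sc.png

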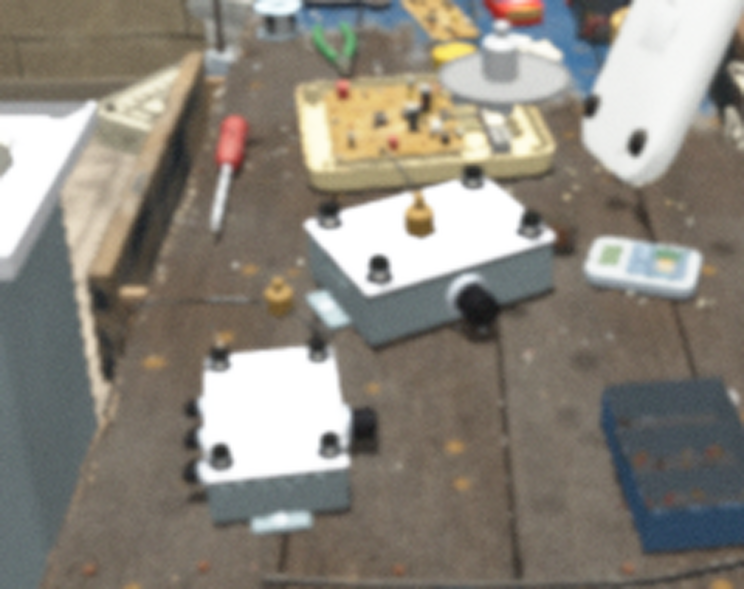

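View pics/top0.png

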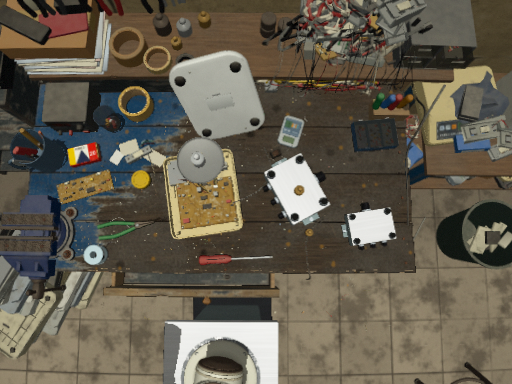

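The larger box (about (296,189) in the top view) is the one meant. It carries the lid weight, and the side weight and relay stand beside it. The small box at (370,225) is the look-alike.

The thick gland is at about (320,176). Looking from that side, the heads in the top view are:
- near left (323,201)
- far right (271,174)
- near right (299,159)
- far left (295,217)

Next I'll fit the box pose from both views.

```bash
python3 - <<'E'
from h import *
from scipy.optimize import least_squares
g={"top":[(323.4,201.4),(271.1,174.3),(299.4,159.1),(294.9,217.1)],
"side":[(232.3,236.5),(262.3,206.8),(281.3,221.6),(216.1,218.7)]}
L=np.array([[-46,68],[46,-68],[-46,-68],[46,68]])/1e3
F={};O={}
for n in g:
    f=F[n]=env.grab_frame(n); gray=f["image"].max(2); o=[]
    for u,v in g[n]:
        x0,y0=int(u)-7,int(v)-7
        w=cv2.resize(gray[y0:y0+15,x0:x0+15],None,fx=8,fy=8,interpolation=cv2.INTER_CUBIC)
        k,lab,st,c=cv2.connectedComponentsWithStats((w<75).astype(np.uint8))
        i=1+np.argmin(np.hypot(*(c[1:]-60).T)+1e3*(st[1:,4]<300)) 
        o.append((c[i]+.5)/8-.5+[x0,y0]); print(n,(u,v),o[-1].round(1),st[i])
    O[n]=np.array(o)
def heads(p,z):
    c,s=np.cos(p[2]),np.sin(p[2]); return np.c_[L@np.array([[c,s],[-s,c]])+p[:2],np.full(4,z)]
for use in(["top"],["side"],["top","side"]):
    fun=lambda p:np.concatenate([(project(F[n],heads(p,p[3] if len(p)>3 else .068))-O[n]).ravel() for n in use])
    r=least_squares(fun,[.51,-.21,2.1]+([.068] if len(use)==2 else []),loss="soft_l1"); print(use,r.x.round(4),np.degrees(r.x[2]),fun(r.x).round(1))
print(heads(r.x,.07).round(4))
np.save("pose.npy",r.x)
# tall white thing: triangulate candidate feet
def ray(f,px): a=unproj(f,[px],0)[0]; p=np.array(f["position"]); return p,(a-p)/np.linalg.norm(a-p)
for s in[(300,184),(315.5,196)]:
  for t in[(252,125),(236,67),(209,134),(181,83)]:
    p,d=ray(F["side"],s);q,e=ray(F["top"],t); k=np.linalg.lstsq(np.c_[d,-e],q-p,rcond=None)[0]
    print(s,t,(p+k[0]*d).round(3),round(np.linalg.norm(p+k[0]*d-q-k[1]*e),3))
for n in("lid_weight","relay_block"):
    for f in F.values(): print(n,[(d["xyz"],d["score"]) for d in env.search_frame(f,n)])
im=F["top"]["image"].copy()
cv2.imwrite("pics/s1.png",F["side"]["image"])
E
```

```text
top (323.4, 201.4) [325.5 199.2] [  28    0   92   85 4709]
top (271.1, 174.3) [270.8 174.2] [  28   32   58   60 2582]
top (299.4, 159.1) [300.4 156.7] [   0    0  120   92 5804]
top (294.9, 217.1) [294.3 216.7] [  33   29   58   57 2584]
side (232.3, 236.5) [231.8 234.7] [ 41  35  36  29 870]
side (262.3, 206.8) [262.1 205.2] [ 42  39  39  29 930]
side (281.3, 221.6) [281.2 220.1] [  40   34   43   37 1201]
side (216.1, 218.7) [215.7 216.9] [  32   31   51   38 1475]
['top'] [ 0.5203 -0.2115  2.0873] 119.5920945501117 [-0.8  0.5  0.4 -0.8 -0.7  1.   1.7 -0.6]
['side'] [ 0.521  -0.2157  2.0667] 118.41263872594448 [ 0.  -0.2  0.2 -0.2 -0.3  0.1  0.   0.5]
['top', 'side'] [ 0.5209 -0.2116  2.0745  0.0657] 118.85832007661448 [-1.1  0.7  0.6 -1.1 -0.4  1.   1.2 -0.8  0.3 -0.3 -0.1 -0.3 -0.4 -0.1
  0.1  0.6]
[[ 0.4836 -0.2847  0.07  ]
 [ 0.5583 -0.1385  0.07  ]
 [ 0.6027 -0.2191  0.07  ]
 [ 0.4392 -0.2041  0.07  ]]
(300, 184) (252, 125) [ 0.665 -0.084  0.101] 0.019
(300, 184) (236, 67) [ 0.668 -0.057  0.089] 0.174
(300, 184) (209, 134) [0.682 0.04  0.043] 0.004
(300, 184) (181, 83) [0.691 0.11  0.01 ] 0.145
(315.5, 196) (252, 125) [ 0.71  -0.084  0.064] 0.011
(315.5, 196) (236, 67) [ 0.716 -0.049  0.046] 0.151
(315.5, 196) (209, 134) [ 0.734  0.046 -0.002] 0.04
(315.5, 196) (181, 83) [ 0.749  0.128 -0.044] 0.116
lid_weight [([0.5084, -0.2136, 0.0757], 0.46)]
lid_weight [([0.5187, -0.2431, 0.0489], 0.35)]
relay_block []
relay_block [([0.6307, -0.1658, 0.0224], 0.49)]
```

View pics/s1.png

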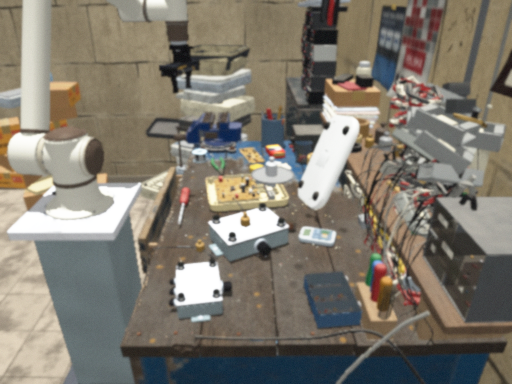

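The white scale leans at x > 0.68, so I'll keep the gripper's long axis along world y. In the top view two cap blobs merged with dark surroundings, so I'll refit with a lower threshold, then move in and check above the first head.

```bash
cat >> h.py <<'E'
L=np.array([[-46,68],[46,-68],[-46,-68],[46,68]])/1e3
def heads(p,z):
    c,s=np.cos(p[2]),np.sin(p[2]); return np.c_[L@np.array([[c,s],[-s,c]])+p[:2],np.full(4,z)]
E
python3 - <<'E'
from h import *
from scipy.optimize import least_squares
side=np.array([[231.8,234.7],[262.1,205.2],[281.2,220.1],[215.7,216.9]])
F={n:env.grab_frame(n) for n in("top","side")}
gray=F["top"]["image"].max(2).astype(np.uint8); top=[]
for u,v in[(323.4,201.4),(271.1,174.3),(299.4,159.1),(294.9,217.1)]:
    x0,y0=round(u)-7,round(v)-7
    w=cv2.resize(gray[y0:y0+15,x0:x0+15],None,fx=8,fy=8,interpolation=cv2.INTER_CUBIC)
    for t in(60,50,42,35):
        k,lab,st,c=cv2.connectedComponentsWithStats((w<t).astype(np.uint8))
        if k<2: continue
        i=1+np.argmin(np.hypot(*(c[1:]-60).T)+1e3*(st[1:,4]<300)); m=(c[i]+.5)/8-.5+[x0,y0]
        print((u,v),t,m.round(1),st[i,2:]); 
        if st[i,2]<70 and st[i,3]<70: break
    top.append(m if st[i,4]<3500 else (u,v))
O={"top":np.array(top),"side":side}
for use in(["top"],["side"],["top","side"]):
    fun=lambda p:np.concatenate([(project(F[n],heads(p,p[3] if len(p)>3 else .068))-O[n]).ravel() for n in use])
    r=least_squares(fun,[.51,-.21,2.1]+([.068] if len(use)==2 else []),loss="soft_l1"); print(use,r.x.round(4),np.degrees(r.x[2]),fun(r.x).round(1))
np.save("pose.npy",r.x); print(heads(r.x,.07).round(4))
H=heads(r.x,.07)
for y in(0,180,-180):
    print(y,[None if (q:=env.inverse_kinematics([*h[:2],.08],[180,0,y])) is None else np.round(q) for h in H])
E
```

```text
(323.4, 201.4) 60 [323.7 200.7] [  74   48 2417]
(323.4, 201.4) 50 [323.7 200.7] [  68   44 2047]
(271.1, 174.3) 60 [270.9 173.9] [  57   50 2098]
(299.4, 159.1) 60 [299.4 158.9] [  60   58 2548]
(294.9, 217.1) 60 [294.3 216.6] [  55   53 2234]
['top'] [ 0.5181 -0.2092  2.0685] 118.51607077783196 [-0.   0.3 -0.3 -0.2  0.  -0.4  0.3  0.2]
['side'] [ 0.521  -0.2157  2.0665] 118.40030953618566 [ 0.  -0.2  0.2 -0.3 -0.3  0.1  0.   0.5]
['top', 'side'] [ 0.52   -0.2096  2.0669  0.0643] 118.42629036531288 [-0.2 -0.1 -0.2 -0.6  0.1 -0.7  0.2 -0.3 -0.3 -0.2 -0.3 -0.1 -0.9  0.1
 -0.1  0.6]
[[ 0.4821 -0.2825  0.07  ]
 [ 0.5579 -0.1368  0.07  ]
 [ 0.6017 -0.2177  0.07  ]
 [ 0.4383 -0.2016  0.07  ]]
0 [array([-14.,  24., -20.,   0., -46., 104.]), array([  2.,  25., -17.,   0., -47.,  88.]), array([ -5.,  31.,  -7.,   0., -52.,  95.]), array([ -5.,  18., -30.,   0., -42.,  95.])]
180 [array([-14.,  24., -20.,  -0., -46., -76.]), array([  2.,  25., -17.,  -0., -47., -92.]), array([ -5.,  31.,  -7.,  -0., -52., -85.]), array([ -5.,  18., -30.,  -0., -42., -85.])]
-180 [array([-14.,  24., -20.,  -0., -46., -76.]), array([  2.,  25., -17.,  -0., -47., -92.]), array([ -5.,  31.,  -7.,  -0., -52., -85.]), array([ -5.,  18., -30.,  -0., -42., -85.])]
```

Both views agree to within a few mm. I'll press the first fastener.

```bash
cat >> h.py <<'E'
def press(h,lim=8.5):
    env.move_straight([*h[:2],.086],rate=.12)
    env.dwell(.25); f0=env.read_state()["force"][2]
    hit=env.move_straight([*h[:2],.0545],rate=.02,force_limit=lim)
    s=env.read_state(); print("hit",hit,"z",s["position"].round(4),"dF",np.round(s["force"][2]-f0,1))
    env.move_straight([*h[:2],.125],rate=.12)
E
python3 - <<'E'
from h import *
p=np.load("pose.npy"); p[1]-=.0015; np.save("pose.npy",p); H=heads(p,.07)
env.gripper_to(0.0)
env.goto([*H[0][:2],.15],[180,0,180])
s=env.read_state(); print(s["clock"],s["position"],s["opening"])
f=env.grab_frame("side")
press(H[0]); print(env.read_state()["clock"])
g=env.grab_frame("side")
c=lambda f:cv2.resize(f["image"][150:270,180:330],None,fx=2.6,fy=4,interpolation=cv2.INTER_CUBIC)
cv2.imwrite("pics/p1.png",np.hstack([c(f),c(g)]))
E
```

```text
5.65 [ 0.48250173 -0.28345895  0.15005759] 0.003078898805255186
hit True z [ 0.4821 -0.284   0.0582] dF 8.9
8.6417
```

View pics/p1.png

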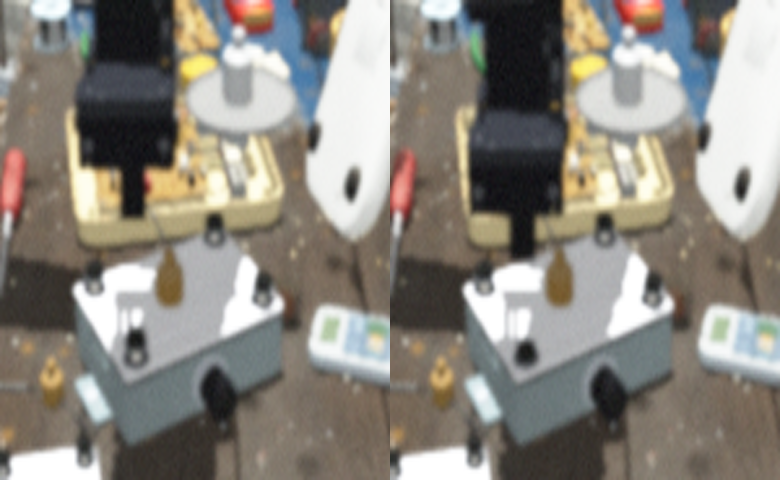

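The near left head now sits on the lid: its stem gap has gone, the stop was at the expected height, and the box and weight haven't moved. I'll do the other three in order.

```bash
python3 - <<'E'
from h import *
H=heads(np.load("pose.npy"),.07)
for i in(1,2,3):
    env.move_straight([*H[i][:2],.125],rate=.15)
    press(H[i]); print(i,env.read_state()["clock"])
env.move_straight([.42,-.05,.2],rate=.2)
g=env.grab_frame("side");t=env.grab_frame("top"); print(env.read_state()["clock"])
c=lambda f,x,y:cv2.resize(f["image"][y:y+120,x:x+130],(390,480),interpolation=cv2.INTER_CUBIC)
cv2.imwrite("pics/p2.png",np.hstack([c(g,190,160),c(t,240,130)]))
E
```

```text
hit True z [ 0.5579 -0.1383  0.0582] dF 7.3
1 12.6667
hit True z [ 0.6017 -0.2193  0.0585] dF 7.5
2 16.1667
hit True z [ 0.4383 -0.2031  0.058 ] dF 8.7
3 20.1333
21.2417
```

View pics/p2.png

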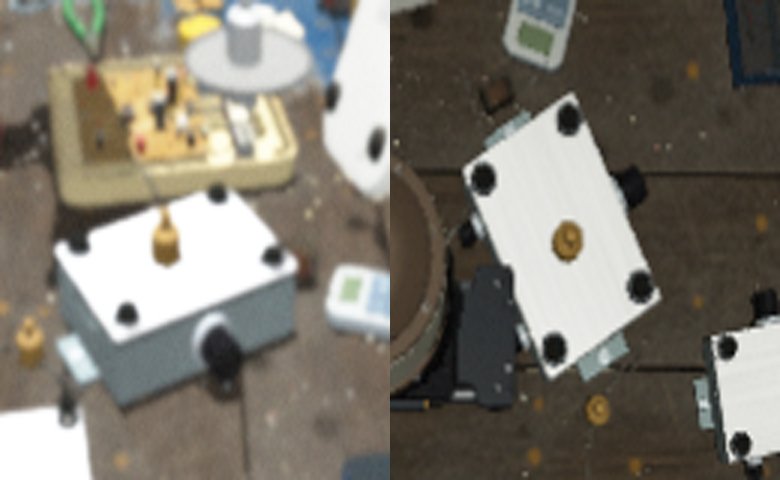

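All four heads sit on the lid, the weights, relay and box are where they were, and the arm is clear. I'll hand in.

```bash
python3 -c "
from h import *
print(env.close_job())"
```

```text
the job is handed in; nothing more can be done
None
```

I pressed all four fasteners down onto the lid in the order asked, each with under 9 N. The pictures after the last press show the box, the brass weights and the relay where they were, and I handed the job in at about 21 s.

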